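Seat the wide tin in the tin opener's V stop

ROBOT

A 6-joint arm with a two-finger parallel gripper is mounted at the origin on the work surface. World frame = base frame: x ahead of the robot, y to its left, z up, the work surface at z = 0. Lengths are in m, angles in rad, forces in N, time in s.
With the tool pointing down it reaches from about 0.35 to 0.975 m from the base axis. Payload 4.9 kg.
Tool frame: the origin (TCP) lies at the very end of the fingers, on their centre line; the grasp point (between the pads) lies 19 mm behind it; x points along the fingers, y is the direction in which the jaws open and shut, and the axes are right-handed (so a half turn about x gives the same grasp; the last joint's range is limited). The gripper opens to 85 mm and grips with 20 to 120 N. Pads are 22 mm wide; open, the fingers measure 114 mm over their backs; the gripper's body (76 mm by 85 mm) begins 54 mm behind the grasp point. The pads swing forward as they close: fully open they stand 13 mm farther back than shut.
Start: joints at [-1.295, 0.053, 1.613, -0, 1.476, -0.119], TCP at [0.24, -0.577, 0.231] pointing down, gripper open.
Joint ranges: [-3.01, 3.01], [-1.01, 2.22], [0.06, 2.58], [-1.02, 4.17], [0.09, 2.62], [-3.14, 3.14]. Speed limits (rad/s): [2.57, 2.57, 3.14, 3.14, 3.14, 3.14].

INTERFACE

Orientations are given as a rotation vector (axis times angle).
In Python, from station import ctrl, get_image, calibration, finish_job, search_frame, cut_out, mark_of gives the robot as it stands. The module is installed in compiled form; this text tells all that it offers.
- The arm moves only by the tool arm_command, never from a script. Its argument "plan" is a list that holds one entry, the list of rows, each a list of 7 numbers: the shift along the tool's x, y, z in m, then the turn, a rotation vector about the tool's x, y, z in degrees, then the finger opening in m, from 0 to 0.0854. A call has 1 to 20 rows; each row shifts and turns the pose as measured when the row begins, along the tool's axes as they then stand; what a row does not reach is not made up. A row lasts 1/12 s, in which the tool goes at most 41.7 mm and 7.16 degrees, less where a joint would pass 70% of its speed; a pose out of reach is approached as far as the arm can. A call with a gripper value outside its range is refused whole. The fingers move at their own pace and stop on an object; "squeeze" is the grip in N (left out, the last holds). Time passes only in rows, so rows that do not move let the fingers close. It gives the time, the measured TCP pose, the force and the opening at its end, in the units of the state.
- ctrl.get_obs(): the state, without advancing time (a new reading comes with each control period).
- get_image(name): name is "scene" or "top"; returns the picture (420x560x3 uint8, red, green, blue); there is no depth.
- calibration(name): a dict with "fx", "fy", "cx", "cy" (pixels), "cam_to_world" (4x4, takes a point from camera to world coordinates). Camera axes: x right, y down, z forward; pixel columns grow to the right and rows downward; lengths in m; the calibration is good to about 2 mm. A picture is of the moment at which its call begins. calibration takes no time and is no camera call.
- finish_job(): hands the job in, once; it reports no verdict.
Trained networks look in the newest picture that a camera, given by its name, has taken for a name from the list of things; names that differ only in an ending like _2 or _b are one class to them, and where a whole thing is asked for, a point or a joint stands for the part that bears it (a point fixed in the world has none). Each returns a list of dicts, best first, with "conf" (0 to 1); they miss things now and then, are a little off and sometimes report something else, mostly with a low value. They report only what shows in the picture. A call takes as long as a camera call. They do not tell look-alikes from the thing itself.
- search_frame(camera, thing): "at" ([x, y, z] in m, in the coordinates of the camera as it stood for that picture, good to about 4 mm: the middle of the surface that is visible of it).
- cut_out(camera, thing): "mask" (420x560 bool, what is visible of it).
- mark_of(camera, thing): "at" ([x, y, z] in m, in the coordinates of the camera as it stood for that picture, good to about 4 mm: a listed point, or the origin of a listed thing).
The state is a dict: "t": time; "q": joint angles; "dq": joint speeds; "effort": joint torques, N m; "tool_pos": TCP position; "tool_rot": TCP orientation; "contact_force": force on the tool from outside, world axes, zero at the start; "wrist_torque": the same for the moment, N m; "opening": finger opening in m.
Only numpy, scipy, OpenCV 4.12 (cv2) and the standard library are available. Lean on these libraries where they do the work, as an engineer would, in place of code of your own. Each camera call takes 0.05 s, during which the arm holds its last target. There are 200 camera calls.

TASK

The wide, low tin is to be opened next: slide it along the counter, upright and without lifting it, into the V-shaped stop of the bench tin opener until it is fully home against both faces of the V, then let go of it. Leave the slim tin where it stands.

Things in the scene. Friction and masses are not known exactly. Their poses are not given: they have to be found in the camera images.
- wide_tin_center (a point): Centre (half-way up, 30 mm above the counter) of the wide low tin: a plain closed steel tin, an upright cylinder 70 mm in diameter and 60 mm high, 0.2 to 0.35 kg, loose; z is its axis, up. It starts on the robot's side of the opener, to the left or right; the slim tin is on the other side.
- opener: Bench tin opener, fixed. Origin: on the counter, under the wide tin's axis when fully home. +x is level and points into the V along its middle, roughly away from the robot. The V: two bare plates 35 mm high, 10 thick, at 50 degrees either side of +x, open end facing -x; faces meet at x = 46 mm, end at x = 14, y = +-38. No floor or step. Behind it (x > 51) a 22 mm high foot and a post 230 mm high.
- slim_tin_center (a point): Centre (half-way up, 40 mm above the counter) of the slim tin: a plain closed steel tin, an upright cylinder 52 mm in diameter and 80 mm high, loose. Not to be disturbed.
Mind the look-alikes: they are no part of the job. Leave any brown or pink look-alike of the part that bears wide_tin_center alone.

How it is judged:
By the outcome, as a careful person would: the job done as asked, in the order asked, and still so for the second after the job is handed in, with the robot touching nothing.
It also fails if it takes over 58 s, if anything falls off the work surface, if the arm or the gripper's body presses on something with over 40 N, if the wrist force passes 120 N, or if a joint passes its speed limit or range.

## Working session

There is one attempt and no reset: what is moved stays moved. The work goes in short steps, Python scripts to look and compute and a tool call to move; the robot and the scene stay as the last step left them, time stands still between calls to the robot, and variables do not carry over. Pictures are saved under pics/ and viewed, about 8 in all and at most 12, crops included, and the job is handed in when it is done.

Besides the shell and the picture viewer there is one more tool, called after ">>>" as name(argument=value, ...), one argument or row to a line, values as JSON. arm_command: Moves the arm, as the interface text tells. Its arguments: {"type":"object","properties":{"plan":{"type":"array","items":{"type":"array","items":{"type":"array","items":{"type":"number"}}}},"squeeze":{"type":"number"}},"required":["plan"]}

```bash
mkdir -p pics; cat > h.py <<'E'
import numpy as np, cv2
from station import ctrl, get_image, calibration, finish_job, search_frame, cut_out, mark_of
def save(cam,fn):
    im=get_image(cam); cv2.imwrite('pics/'+fn,im[:,:,::-1]); return im
def w(cam,p):
    T=np.array(calibration(cam)['cam_to_world']); return T[:3,:3]@np.array(p)+T[:3,3]
def px(cam,P):
    c=calibration(cam);T=np.linalg.inv(np.array(c['cam_to_world']));p=T[:3,:3]@np.array(P)+T[:3,3]
    return np.array([c['fx']*p[0]/p[2]+c['cx'],c['fy']*p[1]/p[2]+c['cy']])
def plane(cam,uv,z):
    c=calibration(cam);T=np.array(c['cam_to_world']);d=T[:3,:3]@np.array([(uv[0]-c['cx'])/c['fx'],(uv[1]-c['cy'])/c['fy'],1]);o=T[:3,3]
    return o+d*(z-o[2])/d[2]
E
python3 - <<'E'
from h import *
np.set_printoptions(precision=4,suppress=True)
a=save('scene','s0.png');b=save('top','t0.png')
cv2.imwrite('pics/both0.png',cv2.resize(np.vstack([a,b]),(560,840))[:,:,::-1])
for cam in('scene','top'):
    print(cam,calibration(cam)['cam_to_world'])
    for n in('wide_tin_center','opener','slim_tin_center'):
        for d in mark_of(cam,n): P=w(cam,d['at']);print(cam,n,round(d['conf'],2),P,px(cam,P))
print(ctrl.get_obs())
E
```

```text
scene [[ 0.4123  0.7487 -0.519   0.9365]
 [ 0.9109 -0.3312  0.246  -0.2281]
 [ 0.0123 -0.5743 -0.8186  0.6991]
 [ 0.      0.      0.      1.    ]]
scene wide_tin_center 0.85 [ 0.4331 -0.1982  0.0271] [168.9318 206.3787]
scene wide_tin_center 0.77 [ 0.6348 -0.1422  0.0288] [241.0013 290.2271]
scene opener 0.75 [0.4805 0.1822 0.0407] [369.6402 154.4256]
scene opener 0.55 [ 0.645  -0.0131  0.0039] [315.9419 272.7137]
scene slim_tin_center 0.87 [0.4829 0.1821 0.04  ] [370.1916 155.5481]
top [[ 0.0148 -0.9883  0.1516  0.4127]
 [-0.9998 -0.0121  0.0186 -0.0213]
 [-0.0166 -0.1519 -0.9883  0.9859]
 [ 0.      0.      0.      1.    ]]
top wide_tin_center 0.91 [ 0.5616 -0.2531  0.029 ] [406.8473 211.9315]
top wide_tin_center 0.83 [ 0.4327 -0.2049  0.0348] [383.2782 279.6268]
top slim_tin_center 0.93 [0.484  0.1778 0.0441] [178.6715 248.8886]
{'t': 0.4, 'q': array([-1.295 ,  0.0528,  1.6131, -0.    ,  1.476 , -0.119 ]), 'dq': array([-0.0007, -0.0023, -0.0011,  0.0009, -0.0015, -0.0018]), 'effort': array([ -0.0005, -39.3048, -36.9812,  -0.0001,   0.0025,   0.    ]), 'tool_pos': array([ 0.2403, -0.5768,  0.2311]), 'tool_rot': array([ 2.0048,  0.4013, -2.0049]), 'contact_force': array([-0.66  ,  0.1086,  0.2513]), 'wrist_torque': array([-0.0043, -0.0356,  0.0136]), 'opening': 0.08516994974203762}
```

View pics/s0.png

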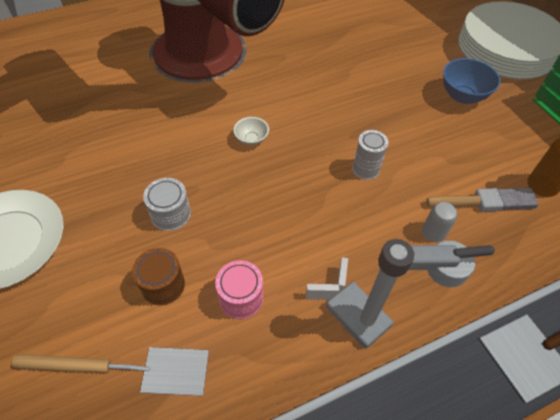

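View pics/t0.png

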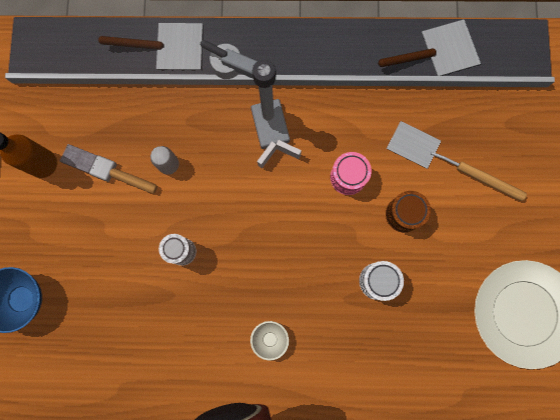

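Scene and top views: the silver wide tin is at scene (168,205) / top (383,280). The brown look-alike is at scene (159,275) / top (408,212) and the pink one at scene (240,288) / top (350,172). The slim tin is at top (176,249), and the V is near top (280,150). I choose the silver tin, and will check it and the V in a close crop.

```bash
python3 - <<'E'
from h import *
a=cv2.imread('pics/s0.png');b=cv2.imread('pics/t0.png')
f=lambda i,x,y,wd,h,s:cv2.resize(i[y:y+h,x:x+wd],None,fx=s,fy=s,interpolation=cv2.INTER_CUBIC)
A=f(a,295,250,65,55,6);B=f(b,245,125,65,55,6);C=f(b,345,245,75,70,3);D=f(a,130,165,75,70,3)
top=np.hstack([A,B]);bot=np.hstack([C,D]);bot=np.hstack([bot,np.zeros((210,top.shape[1]-450,3),np.uint8)])
cv2.imwrite('pics/crop1.png',np.vstack([top,bot]))
E
```

```text
(no output)
```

View pics/crop1.png

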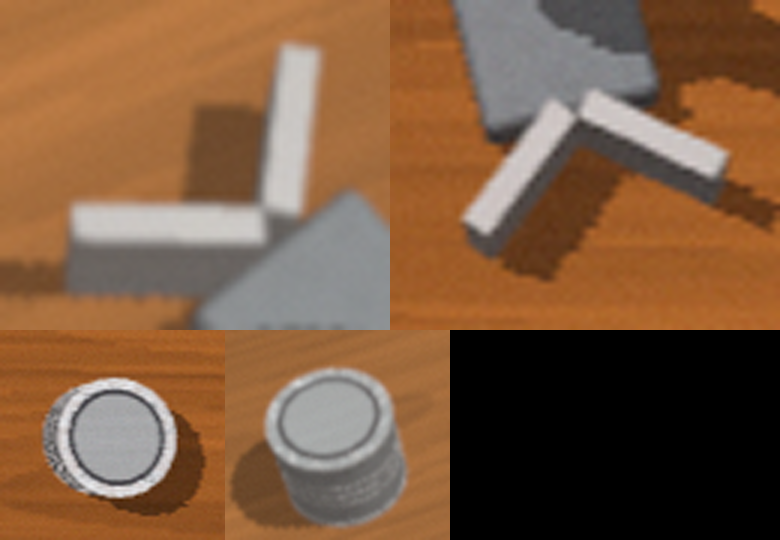

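```bash
python3 - <<'E'
from h import *
np.set_printoptions(precision=4,suppress=True)
from scipy.optimize import least_squares
B=lambda x,y:(np.array([x-390,y])/6+[245,125]-.42); A=lambda x,y:np.array([x,y])/6+[295,250]-.42
z=.035
# y+ is left of +x
ap,L,R=(.046,0),(.014,.038),(.014,-.038)
obs={'top':[(B(579,121),ap),(B(488,236),L),(B(716,177),R)],'scene':[(A(262,206),ap),(A(282,44),L),(A(70,203),R)]}
def res(p,cams):
    c,s=np.cos(p[2]),np.sin(p[2]); r=[]
    for cam in cams:
        for uv,(x,y) in obs[cam]: r+=list(px(cam,[p[0]+c*x-s*y,p[1]+s*x+c*y,z])-uv)
    return r
for cams in(['top'],['scene'],['top','scene']):
    s=least_squares(res,[.645,-.013,0],args=(cams,));print(cams,s.x,np.degrees(s.x[2]),np.array(s.fun))
for cam,uv in(('top',[345+115/3-.3,245+(437-330)/3-.3]),('scene',[130+(330-225)/3-.3,165+(419-330)/3-.3])): print(cam,plane(cam,uv,.06))
for cam in('top','scene'):
  get_image(cam)
  for d in mark_of(cam,'opener'): print(cam,d['conf'],w(cam,d['at']))
E
```

```text
['top'] [ 0.6472 -0.0134  0.2704] 15.492597223319681 [-0.2178 -0.8079  0.1337  0.3887  0.0825  0.4115]
['scene'] [ 0.6454 -0.0116  0.2548] 14.598238607812384 [-0.1645  0.19   -0.0312 -0.1306  0.1945 -0.0604]
['top', 'scene'] [ 0.6462 -0.0124  0.2608] 14.942483319969833 [-0.4929 -0.3625 -0.3447  0.7005 -0.296   1.0758 -0.2248  0.6855 -0.2695
  0.2975  0.1168  0.6084]
top [ 0.4308 -0.1996  0.06  ]
scene [ 0.4306 -0.1989  0.06  ]
scene 0.67 [ 0.6469 -0.0135  0.0052]
```

```bash
cat >> h.py <<'E'
from scipy.spatial.transform import Rotation as Ro
def go(P,yaw=15,refl=None):
    """rows needed: shift in tool axes, turn (deg) to bring tool down with jaw (y) along opener y"""
    o=ctrl.get_obs();R=Ro.from_rotvec(o['tool_rot']).as_matrix()
    a=np.radians(yaw);x=np.array([0,0,-1.]);y=np.array([-np.sin(a),np.cos(a),0])
    best=None
    for s in(1,-1):
        G=np.c_[x,s*y,np.cross(x,s*y)];rv=np.degrees(Ro.from_matrix(R.T@G).as_rotvec())
        if best is None or np.linalg.norm(rv)<np.linalg.norm(best):best=rv
    print('t',o['t'],'pos',o['tool_pos'],'q',o['q'],'F',o['contact_force'],'open',o['opening'])
    print('R',R.round(3).tolist());print('shift tool',R.T@(np.array(P)-o['tool_pos']),'turn',best)
E
python3 - <<'E'
from h import *
np.set_printoptions(precision=4,suppress=True)
go([.431,-.199,.12])
for n,uv,z in(('pink',(351,171),.06),('brown',(410,209),.06),('bowl',(270,340),.03),('post',(262,112),.02)):print(n,plane('top',uv,z))
E
```

```text
t 0.6 pos [ 0.2404 -0.5769  0.2313] q [-1.295   0.0527  1.6129  0.      1.476  -0.119 ] F [1.4298 0.4525 0.0965] open 0.08568557546830975
R [[0.0, 0.385, -0.923], [-0.0, -0.923, -0.385], [-1.0, 0.0, -0.0]]
shift tool [ 0.1113 -0.2755 -0.3213] turn [ 7.62   -0.0011 -0.002 ]
pink [ 0.6332 -0.1433  0.06  ]
brown [ 0.5624 -0.2516  0.06  ]
bowl [0.3193 0.0043 0.03  ]
post [0.7616 0.0279 0.02  ]
```

>>> arm_command(
  plan=[
    [[0, 0, 0, 3.8, 0, 0, 0.0854], [0, 0, 0, 3.8, 0, 0, 0.0854], [0.005, -0.0263, -0.0235, 0, 0, 0, 0.0854], [0.005, -0.0263, -0.0235, 0, 0, 0, 0.0854], [0.01, -0.0263, -0.0235, 0, 0, 0, 0.0854], [0.01, -0.0263, -0.0235, 0, 0, 0, 0.0854], [0.01, -0.0263, -0.0235, 0, 0, 0, 0.0854], [0.01, -0.0263, -0.0235, 0, 0, 0, 0.0854], [0.01, -0.0263, -0.0235, 0, 0, 0, 0.0854], [0.01, -0.0263, -0.0235, 0, 0, 0, 0.0854], [0.01, -0.0263, -0.0235, 0, 0, 0, 0.0854], [0.01, -0.0263, -0.0235, 0, 0, 0, 0.0854], [0.01, -0.0263, -0.0235, 0, 0, 0, 0.0854], [0.01, -0.0263, -0.0235, 0, 0, 0, 0.0854], [0, 0, 0, 0, 0, 0, 0.0854]],
  ],
)

```text
t: 1.85
tool_pos: [0.4411, -0.1891, 0.1178]
tool_rot: [2.09, 0.248, -2.081]
contact_force: [-0.3, 0.4, 0.2]
opening: 0.0855
```

```bash
python3 - <<'E'
from h import *
np.set_printoptions(precision=4,suppress=True)
go([.431,-.199,.02])
save('scene','s1.png');save('top','t1.png')
for cam in('scene','top'):
  for d in mark_of(cam,'wide_tin_center'):print(cam,d['conf'],w(cam,d['at']))
a=cv2.imread('pics/s1.png')[60:280,60:310];b=cv2.imread('pics/t1.png')[180:400,260:510]
cv2.imwrite('pics/crop2.png',cv2.resize(np.hstack([a,b]),(800,352)))
E
```

```text
t 1.85 pos [ 0.4411 -0.1891  0.1178] q [-0.5572 -0.2114  2.057  -0.0054  1.286   0.7681] F [-0.2825  0.4413  0.1952] open 0.0855431798462843
R [[0.006, 0.244, -0.97], [-0.01, -0.97, -0.244], [-1.0, 0.011, -0.003]]
shift tool [0.0978 0.0061 0.0125] turn [-0.8493 -0.1774 -0.6187]
scene 0.96 [ 0.4316 -0.2011  0.0308]
scene 0.79 [ 0.6347 -0.1425  0.0318]
scene 0.75 [ 0.5607 -0.2538  0.0331]
top 0.91 [ 0.6335 -0.1456  0.0315]
top 0.69 [ 0.5605 -0.2531  0.0258]
top 0.48 [ 0.4327 -0.2068  0.0328]
```

View pics/crop2.png

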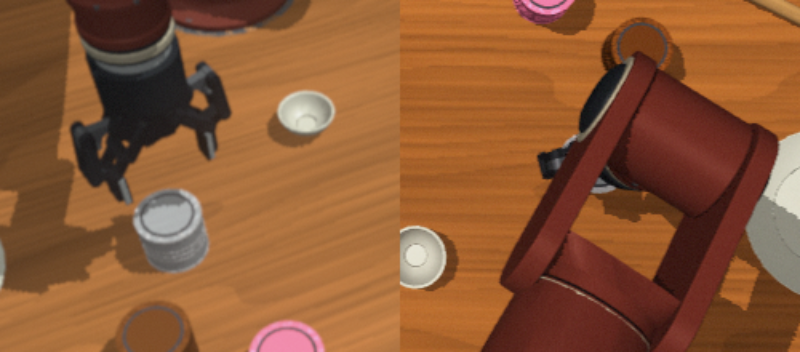

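The crop shows the open jaws above the silver tin (crop 172,228), with the brown and pink ones clear of it. Correcting the offset first, then descending.

>>> arm_command(
  plan=[
    [[0, 0.0075, 0.0125, -0.8, -0.2, -0.6, 0.0854], [0.02, 0, 0, 0, 0, 0, 0.0854], [0.02, 0, 0, 0, 0, 0, 0.0854], [0, 0, 0, 0, 0, 0, 0.0854]],
  ],
)

```text
t: 2.38
tool_pos: [0.4313, -0.2136, 0.0849]
tool_rot: [2.093, 0.245, -2.075]
contact_force: [0.3, 1.0, -0.4]
opening: 0.0852
```

```bash
python3 - <<'E'
from h import *
np.set_printoptions(precision=4,suppress=True)
go([.431,-.2,.018])
E
```

```text
t 2.3833 pos [ 0.4313 -0.2136  0.0849] q [-0.6123 -0.1684  2.0798 -0.0043  1.2149  0.7126] F [ 0.2676  0.9778 -0.4402] open 0.0852303380295792
R [[0.01, 0.245, -0.97], [-0.012, -0.969, -0.245], [-1.0, 0.014, -0.007]]
shift tool [ 0.0668 -0.0142 -0.0026] turn [-0.8282 -0.3909 -0.8137]
```

>>> arm_command(
  plan=[
    [[0, -0.014, -0.0025, -0.8, -0.4, -0.8, 0.0854], [0, 0, 0, 0, 0, 0, 0.0854], [0, 0, 0, 0, 0, 0, 0.0854], [0, 0, 0, 0, 0, 0, 0.0854]],
  ],
)

```text
t: 2.72
tool_pos: [0.4305, -0.2019, 0.0883]
tool_rot: [2.086, 0.268, -2.082]
contact_force: [0.2, 0.2, -0.2]
opening: 0.0853
```

```bash
python3 - <<'E'
from h import *
np.set_printoptions(precision=4,suppress=True)
go([.431,-.2,.018])
E
```

```text
t 2.7167 pos [ 0.4305 -0.2019  0.0883] q [-0.5952 -0.1796  2.0832 -0.0001  1.2357  0.7188] F [ 0.2292  0.2319 -0.1547] open 0.08530755576400896
R [[0.002, 0.254, -0.967], [-0.001, -0.967, -0.254], [-1.0, 0.002, -0.001]]
shift tool [ 0.0703 -0.0018 -0.0009] turn [-0.2832 -0.0814 -0.0983]
```

>>> arm_command(
  plan=[
    [[0.014, -0.002, -0.001, 0, 0, 0, 0.0854], [0.014, 0, 0, 0, 0, 0, 0.0854], [0.014, 0, 0, 0, 0, 0, 0.0854], [0.014, 0, 0, 0, 0, 0, 0.0854], [0.012, 0, 0, 0, 0, 0, 0.0854], [0, 0, 0, 0, 0, 0, 0.0854], [0, 0, 0, 0, 0, 0, 0.0854]],
  ],
  squeeze=25,
)

```text
t: 3.3
tool_pos: [0.4375, -0.2033, 0.0268]
tool_rot: [2.092, 0.257, -2.063]
contact_force: [0.2, -0.2, 0.5]
opening: 0.0854
```

```bash
python3 - <<'E'
from h import *
np.set_printoptions(precision=4,suppress=True)
go([.431,-.2,.018])
save('scene','s2.png')
for d in mark_of('scene','wide_tin_center'):print(d['conf'],w('scene',d['at']))
E
```

```text
t 3.3 pos [ 0.4375 -0.2033  0.0268] q [-0.5892 -0.0758  2.1074 -0.0005  1.0912  0.7232] F [ 0.1687 -0.2064  0.483 ] open 0.08543881463883642
R [[0.015, 0.256, -0.967], [-0.011, -0.967, -0.256], [-1.0, 0.014, -0.012]]
shift tool [ 0.0087 -0.005   0.0055] turn [-0.1816 -0.693  -0.8262]
0.83 [ 0.6332 -0.1453  0.0303]
0.6 [ 0.5609 -0.2505  0.0339]
0.57 [ 0.4359 -0.1996  0.0293]
```

>>> arm_command(
  plan=[
    [[0.006, -0.004, 0.004, -0.2, -0.7, -0.8, 0.0854], [0, 0, 0, 0, 0, 0, 0.0854], [0, 0, 0, 0, 0, 0, 0.0854], [0, 0, 0, 0, 0, 0, 0.075], [0, 0, 0, 0, 0, 0, 0.072], [0, 0, 0, 0, 0, 0, 0.066], [0, 0, 0, 0, 0, 0, 0.066], [0, 0, 0, 0, 0, 0, 0.066], [0, 0, 0, 0, 0, 0, 0.066]],
  ],
  squeeze=25,
)

```text
t: 4.15
tool_pos: [0.4343, -0.201, 0.0242]
tool_rot: [2.084, 0.272, -2.077]
contact_force: [-0.4, 1.3, 2.0]
opening: 0.0694
```

```bash
python3 - <<'E'
from h import *
np.set_printoptions(precision=4,suppress=True)
go([.506,-.05,.02])
save('scene','s3.png')
for d in mark_of('scene','wide_tin_center'):print(d['conf'],w('scene',d['at']))
E
```

```text
t 4.15 pos [ 0.4343 -0.201   0.0242] q [-0.5895 -0.0707  2.1077  0.0007  1.1007  0.7184] F [-0.3873  1.2687  1.9622] open 0.06941551141872167
R [[0.004, 0.26, -0.966], [-0.002, -0.966, -0.26], [-1.0, 0.003, -0.003]]
shift tool [ 0.0042 -0.1273 -0.1084] turn [ 0.043  -0.1771 -0.1452]
0.76 [ 0.4333 -0.1987  0.0296]
0.72 [ 0.5602 -0.2528  0.0344]
0.63 [ 0.6338 -0.1426  0.0315]
```

>>> arm_command(
  plan=[
    [[0.0005, -0.0038, -0.0032, 0, 0, 0, 0.066], [0, -0.0061, -0.0052, 0, 0, 0, 0.066], [0, -0.0061, -0.0052, 0, 0, 0, 0.066], [0, -0.0061, -0.0052, 0, 0, 0, 0.066]],
  ],
)

```text
t: 4.58
tool_pos: [0.4476, -0.1763, 0.0244]
tool_rot: [2.082, 0.264, -2.075]
contact_force: [-0.8, -2.0, -0.2]
opening: 0.0694
```

```bash
python3 - <<'E'
from h import *
np.set_printoptions(precision=4,suppress=True)
go([.506,-.05,.024])
E
```

```text
t 4.5833 pos [ 0.4476 -0.1763  0.0244] q [-0.5274 -0.0667  2.1035 -0.0049  1.0974  0.7846] F [-0.8478 -2.0164 -0.232 ] open 0.06939613415076923
R [[0.004, 0.258, -0.966], [-0.007, -0.966, -0.258], [-1.0, 0.008, -0.002]]
shift tool [-0.0003 -0.1069 -0.089 ] turn [-0.0479 -0.1215 -0.4758]
```

>>> arm_command(
  plan=[
    [[0.0003, -0.008, -0.0067, 0, 0, -0.2, 0.066], [0.0003, -0.008, -0.0067, 0, 0, -0.2, 0.066], [0.0003, -0.008, -0.0067, 0, 0, 0, 0.066], [0.0003, -0.008, -0.0067, 0, 0, 0, 0.066], [0.0003, -0.008, -0.0067, 0, 0, 0, 0.066], [0.0003, -0.008, -0.0067, 0, 0, 0, 0.066]],
  ],
)

```text
t: 5.08
tool_pos: [0.4782, -0.1147, 0.0243]
tool_rot: [2.083, 0.27, -2.075]
contact_force: [-1.5, -4.0, 3.2]
opening: 0.0694
```

```bash
python3 - <<'E'
from h import *
np.set_printoptions(precision=4,suppress=True)
go([.506,-.05,.024])
E
```

```text
t 5.0833 pos [ 0.4782 -0.1147  0.0243] q [-0.3854 -0.0393  2.0776 -0.0031  1.0974  0.9236] F [-1.4796 -3.9816  3.1593] open 0.0694494809104631
R [[0.004, 0.26, -0.966], [-0.005, -0.966, -0.26], [-1.0, 0.006, -0.003]]
shift tool [ 0.0001 -0.0553 -0.0437] turn [ 0.0834 -0.175  -0.3333]
```

>>> arm_command(
  plan=[
    [[0.0002, -0.008, -0.0065, 0, 0, -0.2, 0.066], [0.0002, -0.008, -0.0065, 0, 0, -0.1, 0.066], [0.0002, -0.008, -0.0065, 0, 0, 0, 0.066], [0.0002, -0.008, -0.0065, 0, 0, 0, 0.066], [0.0002, -0.008, -0.0065, 0, 0, 0, 0.066], [0, -0.005, -0.004, 0, 0, 0, 0.066], [0, 0, 0, 0, 0, 0, 0.066], [0, 0, 0, 0, 0, 0, 0.066]],
  ],
)

```text
t: 5.75
tool_pos: [0.5056, -0.054, 0.0242]
tool_rot: [2.082, 0.278, -2.075]
contact_force: [-1.5, -3.6, 4.3]
opening: 0.069
```

```bash
python3 - <<'E'
from h import *
np.set_printoptions(precision=4,suppress=True)
go([.6172,-.0203,.024])
save('scene','s4.png');save('top','t4.png')
for cam in('scene','top'):
  for d in mark_of(cam,'wide_tin_center'):print(cam,d['conf'],w(cam,d['at']))
E
```

```text
t 5.75 pos [ 0.5056 -0.054   0.0242] q [-0.2528  0.0024  2.0367 -0.0001  1.0989  1.051 ] F [-1.5127 -3.5569  4.3335] open 0.06902846150354253
R [[0.003, 0.264, -0.965], [-0.001, -0.965, -0.264], [-1.0, 0.002, -0.003]]
shift tool [ 0.0006 -0.003  -0.1165] turn [ 0.3032 -0.1779 -0.1059]
scene 0.91 [ 0.6348 -0.1432  0.031 ]
scene 0.77 [ 0.5612 -0.2566  0.0329]
scene 0.67 [ 0.5043 -0.0556  0.0302]
top 0.96 [ 0.5589 -0.2517  0.0257]
top 0.82 [ 0.6369 -0.1476  0.0301]
top 0.72 [ 0.504  -0.0596  0.0338]
```

View pics/s4.png

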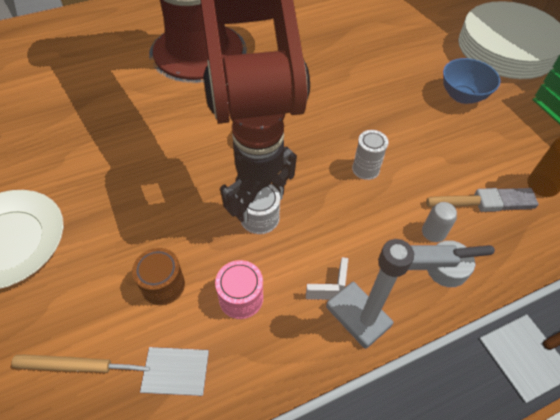

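The silver tin is in the jaws at (262,208), upright, and nothing else has been touched. Next, along the V axis to about 30 mm short of home.

>>> arm_command(
  plan=[
    [[0.0003, -0.001, -0.006, 0.1, 0, 0, 0.066], [0.0003, -0.001, -0.01, 0.1, 0, 0, 0.066], [0.0003, -0.001, -0.01, 0.1, 0, 0, 0.066], [0.0003, 0, -0.01, 0, 0, 0, 0.066], [0.0003, 0, -0.01, 0, 0, 0, 0.066], [0.0003, 0, -0.01, 0, 0, 0, 0.066], [0.0003, 0, -0.008, 0, 0, 0, 0.066], [0, 0, 0, 0, 0, 0, 0.066], [0, 0, 0, 0, 0, 0, 0.066]],
  ],
)

```text
t: 6.7
tool_pos: [0.5528, -0.0386, 0.0253]
tool_rot: [2.042, 0.271, -2.133]
contact_force: [-1.3, -0.1, 5.1]
opening: 0.0692
```

```bash
python3 - <<'E'
from h import *
np.set_printoptions(precision=4,suppress=True)
go([.6172,-.0203,.024])
E
```

```text
t 6.7 pos [ 0.5528 -0.0386  0.0253] q [-0.1989  0.1343  1.8955 -0.0109  1.1545  1.1226] F [-1.2583 -0.0695  5.0535] open 0.06919623405298317
R [[-0.044, 0.251, -0.967], [-0.001, -0.968, -0.251], [-0.999, -0.01, 0.043]]
shift tool [-0.0015 -0.0015 -0.0669] turn [-0.4477  2.4493  0.5642]
```

>>> arm_command(
  plan=[
    [[0.0008, 0, 0, -0.4, 2.4, 0.5, 0.066], [0, 0, 0, 0, 0, 0, 0.066], [0, 0, 0, 0, 0, 0, 0.066]],
  ],
)

```text
t: 6.95
tool_pos: [0.5534, -0.0385, 0.0243]
tool_rot: [2.087, 0.274, -2.08]
contact_force: [1.1, -0.4, 1.9]
opening: 0.069
```

```bash
python3 - <<'E'
from h import *
np.set_printoptions(precision=4,suppress=True)
go([.6172,-.0203,.024])
save('scene','s5.png')
for d in mark_of('scene','wide_tin_center'):print(d['conf'],w('scene',d['at']))
E
```

```text
t 6.95 pos [ 0.5534 -0.0385  0.0243] q [-0.2052  0.1082  1.9258  0.0035  1.105   1.1044] F [ 1.0786 -0.4255  1.8728] open 0.06902996019082898
R [[0.003, 0.257, -0.966], [0.003, -0.966, -0.257], [-1.0, -0.002, -0.004]]
shift tool [ 0.0005 -0.0012 -0.0663] turn [-0.1245 -0.2082  0.0934]
0.8 [ 0.5491 -0.0375  0.0309]
0.66 [ 0.5643 -0.2537  0.0319]
0.59 [ 0.6339 -0.1434  0.0293]
```

>>> arm_command(
  plan=[
    [[0.0001, 0, -0.006, 0, 0.2, 0, 0.066], [0.0001, 0, -0.006, 0, 0.3, 0, 0.066], [0.0001, 0, -0.006, 0, 0.3, 0, 0.066], [0.0001, 0, -0.006, 0, 0.3, 0, 0.066], [0.0001, 0, -0.006, 0, 0.3, 0, 0.066], [0.0001, 0, -0.006, 0, 0.3, 0, 0.066]],
  ],
)

```text
t: 7.55
tool_pos: [0.576, -0.0315, 0.0245]
tool_rot: [2.079, 0.279, -2.095]
contact_force: [-9.5, -2.1, 11.1]
opening: 0.0694
```

```bash
python3 - <<'E'
from h import *
np.set_printoptions(precision=4,suppress=True)
go([.6172,-.0203,.024])
E
```

```text
t 7.55 pos [ 0.576  -0.0315  0.0245] q [-0.1859  0.1634  1.8638  0.0052  1.1241  1.1241] F [-9.493  -2.1458 11.0709] open 0.0694363831828483
R [[-0.009, 0.256, -0.967], [0.006, -0.967, -0.256], [-1.0, -0.008, 0.007]]
shift tool [ 0.0003 -0.0003 -0.0427] turn [-0.1848  0.3875  0.4822]
```

>>> arm_command(
  plan=[
    [[0, 0, -0.006, -0.1, 0.4, 0.2, 0.066], [0, 0, -0.006, 0, 0.3, 0.2, 0.066], [0, 0, -0.006, 0, 0.3, 0.1, 0.066], [0, 0, -0.006, 0, 0.3, 0, 0.066], [0, 0, -0.006, 0, 0.3, 0, 0.066], [0, 0, -0.006, 0, 0.3, 0, 0.066], [0, 0, -0.006, 0, 0.3, 0, 0.066], [0, 0, 0, 0, 0, 0, 0.066], [0, 0, 0, 0, 0, 0, 0.066]],
  ],
)

```text
t: 8.3
tool_pos: [0.603, -0.023, 0.0246]
tool_rot: [2.069, 0.278, -2.104]
contact_force: [-1.2, -0.3, 4.9]
opening: 0.0691
```

```bash
python3 - <<'E'
from h import *
np.set_printoptions(precision=4,suppress=True)
go([.6172,-.0203,.024])
save('scene','s6.png')
for d in mark_of('scene','wide_tin_center'):print(d['conf'],w('scene',d['at']))
cv2.imwrite('pics/crop6.png',cv2.resize(cv2.imread('pics/s6.png')[120:360,180:460],None,fx=2.5,fy=2.5))
E
```

```text
t 8.3 pos [ 0.603  -0.023   0.0246] q [-0.1621  0.2245  1.7927  0.0016  1.142   1.1496] F [-1.2068 -0.2967  4.8818] open 0.06913500562580353
R [[-0.017, 0.255, -0.967], [0.004, -0.967, -0.256], [-1.0, -0.009, 0.015]]
shift tool [ 0.0004  0.001  -0.0144] turn [-0.196   0.8859  0.4892]
0.78 [ 0.56   -0.2533  0.0339]
0.69 [ 0.6346 -0.1453  0.0319]
0.66 [ 0.6014 -0.0234  0.0316]
```

View pics/crop6.png

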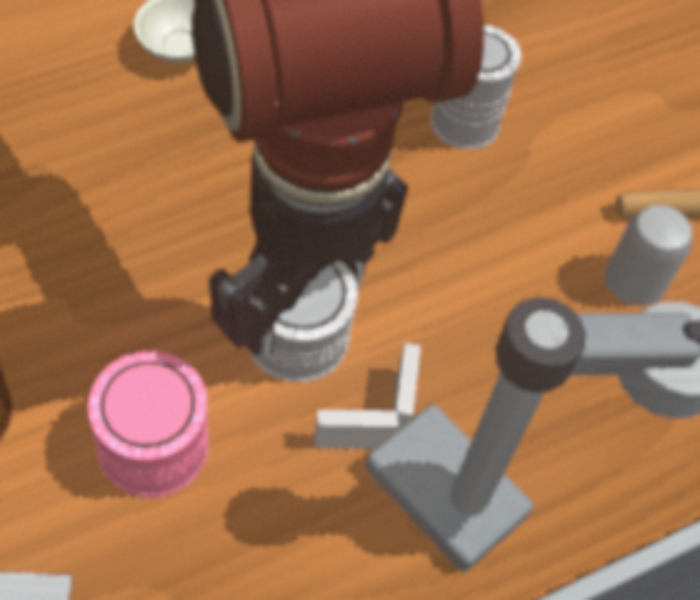

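The tin sits about 45 mm short of home, upright and in line with the V mouth. It moves a little farther in the grip, then I let go and push from behind.

>>> arm_command(
  plan=[
    [[0, 0, -0.006, -0.2, 0.6, 0.3, 0.066], [0, 0.001, -0.006, 0, 0.4, 0.2, 0.066], [0, 0, -0.006, 0, 0.4, 0, 0.066], [0, 0, 0, 0, 0.4, 0, 0.066], [0, 0, 0, 0, 0, 0, 0.066], [0, 0, 0, 0, 0, 0, 0.075], [0, 0, 0, 0, 0, 0, 0.0854], [0, 0, 0, 0, 0, 0, 0.0854], [0, 0, 0, 0, 0, 0, 0.0854], [0, 0, 0, 0, 0, 0, 0.0854]],
  ],
)

```text
t: 9.23
tool_pos: [0.6115, -0.019, 0.0208]
tool_rot: [2.077, 0.28, -2.091]
contact_force: [-0.4, -1.0, 0.4]
opening: 0.0853
```

```bash
python3 - <<'E'
from h import *
np.set_printoptions(precision=4,suppress=True)
go([.6172,-.0203,.094])
E
```

```text
t 9.2333 pos [ 0.6115 -0.019   0.0208] q [-0.1544  0.2416  1.7798  0.0039  1.128   1.1528] F [-0.3569 -1.0308  0.3855] open 0.08530918133147826
R [[-0.007, 0.259, -0.966], [0.005, -0.966, -0.259], [-1.0, -0.006, 0.006]]
shift tool [-0.0733  0.0022 -0.0048] turn [0.0079 0.3291 0.3674]
```

>>> arm_command(
  plan=[
    [[-0.008, 0, 0, 0, 0.3, 0.3, 0.0854], [-0.01, 0, 0, 0, 0, 0, 0.0854], [-0.01, 0, 0, 0, 0, 0, 0.0854], [-0.012, 0, 0, 0, 0, 0, 0.0854], [-0.014, 0, 0, 0, 0, 0, 0.0854], [-0.014, 0, 0, 0, 0, 0, 0.0854], [-0.014, 0, 0, 0, 0, 0, 0.0854], [-0.01, 0, 0, 0, 0, 0, 0.0854], [0, 0, 0, 0, 0, 0, 0.0854], [0, 0, 0, 0, 0, 0, 0.0854]],
  ],
)

```text
t: 10.07
tool_pos: [0.6133, -0.0193, 0.1269]
tool_rot: [2.088, 0.273, -2.074]
contact_force: [0.6, -0.1, 0.4]
opening: 0.0854
```

```bash
python3 - <<'E'
from h import *
np.set_printoptions(precision=4,suppress=True)
go([.54,-.041,.09])
save('scene','s7.png')
for d in mark_of('scene','wide_tin_center'):print(d['conf'],w('scene',d['at']))
E
```

```text
t 10.0667 pos [ 0.6133 -0.0193  0.1269] q [-0.153   0.1061  1.7359  0.0008  1.2926  1.1556] F [ 0.5547 -0.0708  0.4118] open 0.08537000117391358
R [[0.007, 0.259, -0.966], [-0.0, -0.966, -0.259], [-1.0, 0.002, -0.007]]
shift tool [0.0364 0.0019 0.0767] turn [ 0.0107 -0.3856 -0.1244]
0.77 [ 0.5607 -0.2528  0.0334]
0.73 [ 0.6125 -0.0199  0.0309]
0.59 [ 0.6346 -0.1452  0.0319]
```

>>> arm_command(
  plan=[
    [[0, 0.001, 0.018, 0, 0, 0, 0.04], [0, 0.001, 0.025, 0, 0, 0, 0], [0, 0, 0.022, 0, 0, 0, 0], [0, 0, 0, 0, 1.6, 0, 0], [0, 0, 0, 0, 1.5, 0, 0], [0, 0, 0, 0, 1.5, 0, 0], [0, 0, 0, 0, 0, 0, 0], [0, 0, 0, 0, 0, 0, 0]],
  ],
)

```text
t: 10.83
tool_pos: [0.5464, -0.0372, 0.118]
tool_rot: [2.173, 0.291, -1.999]
contact_force: [0.0, -0.9, 0.4]
opening: 0.0003
```

```bash
python3 - <<'E'
from h import *
np.set_printoptions(precision=4,suppress=True)
go([.545,-.0405,.015])
E
```

```text
t 10.8333 pos [ 0.5464 -0.0372  0.118 ] q [-0.226  -0.0853  1.9465  0.0457  1.2084  1.068 ] F [ 0.0279 -0.9392  0.3711] open 0.000316959269647129
R [[0.08, 0.259, -0.962], [0.025, -0.966, -0.258], [-0.996, -0.004, -0.084]]
shift tool [0.1025 0.0032 0.0108] turn [ 0.0209 -4.8077  0.2239]
```

>>> arm_command(
  plan=[
    [[0.013, 0.001, 0.0012, 0, 0, 0, 0], [0.013, 0.001, 0.0012, 0, 0, 0, 0], [0.013, 0.001, 0.0012, 0, 0, 0, 0], [0.013, 0, 0.0012, 0, 0, 0, 0], [0.013, 0, 0.0012, 0, 0, 0, 0], [0.01, 0, 0.0012, 0, 0, 0, 0], [0.008, 0, 0.0012, 0, 0, 0, 0], [0.006, 0, 0.0012, 0, 0, 0, 0], [0, 0, 0, 0, 0, 0, 0], [0, 0, 0, 0, 0, 0, 0]],
  ],
)

```text
t: 11.67
tool_pos: [0.5516, -0.0398, 0.0254]
tool_rot: [2.176, 0.292, -1.993]
contact_force: [0.1, -0.5, 0.2]
opening: 0.0001
```

```bash
python3 - <<'E'
from h import *
np.set_printoptions(precision=4,suppress=True)
go([.56,-.0365,.015])
E
```

```text
t 11.6667 pos [ 0.5516 -0.0398  0.0254] q [-0.229   0.0545  1.9831  0.0512  1.0277  1.053 ] F [ 0.0524 -0.5261  0.1866] open 6.445954788758757e-05
R [[0.085, 0.261, -0.962], [0.025, -0.965, -0.26], [-0.996, -0.002, -0.088]]
shift tool [ 0.0112 -0.0009 -0.008 ] turn [ 0.1285 -5.0636  0.1402]
```

>>> arm_command(
  plan=[
    [[0.009, -0.001, -0.004, 0, 0, 0, 0], [0, 0, -0.004, 0, 0, 0, 0], [0, 0, 0, 0, 0, 0, 0], [0.0004, 0, -0.005, 0, 0.3, 0, 0], [0.0004, 0, -0.005, 0, 0.3, 0, 0], [0.0004, 0, -0.005, 0, 0.3, 0, 0], [0.0004, 0, -0.005, 0, 0.3, 0, 0], [0, 0, 0, 0, 0, 0, 0]],
  ],
)

```text
t: 12.33
tool_pos: [0.5829, -0.0306, 0.0187]
tool_rot: [2.201, 0.294, -1.966]
contact_force: [-0.1, 0.3, -0.3]
opening: 0.0003
```

```bash
python3 - <<'E'
from h import *
np.set_printoptions(precision=4,suppress=True)
go([.6018,-.0244,.015])
save('scene','s8.png')
for d in mark_of('scene','wide_tin_center'):print(d['conf'],w('scene',d['at']))
E
```

```text
t 12.3333 pos [ 0.5829 -0.0306  0.0187] q [-0.205   0.12    1.9275  0.0617  0.9948  1.0701] F [-0.1269  0.2563 -0.285 ] open 0.00028135122580502886
R [[0.108, 0.262, -0.959], [0.03, -0.965, -0.26], [-0.994, -0.001, -0.112]]
shift tool [ 0.0059 -0.0011 -0.0193] turn [ 0.161  -6.4543  0.0649]
0.84 [ 0.6349 -0.1443  0.0293]
0.78 [ 0.6271 -0.016   0.0298]
0.67 [ 0.5603 -0.2553  0.0321]
```

>>> arm_command(
  plan=[
    [[0.001, 0, -0.004, 0, 0, 0, 0], [0.001, 0, -0.004, 0, 0, 0, 0], [0.001, 0, -0.004, 0, 0, 0, 0], [0.0005, 0, -0.004, 0, 0, 0, 0], [0, 0, 0, 0, 0, 0, 0], [0, 0, 0, 0, 0, 0, 0]],
  ],
)

```text
t: 12.93
tool_pos: [0.599, -0.0266, 0.0176]
tool_rot: [2.198, 0.294, -1.97]
contact_force: [-3.1, -1.7, 3.0]
opening: 0.0002
```

```bash
python3 - <<'E'
from h import *
np.set_printoptions(precision=4,suppress=True)
go([.6018,-.0244,.015])
save('scene','s9.png')
for d in mark_of('scene','wide_tin_center'):print(d['conf'],w('scene',d['at']))
cv2.imwrite('pics/crop9.png',cv2.resize(cv2.imread('pics/s9.png')[170:330,230:430],None,fx=4,fy=3.6))
E
```

```text
t 12.9333 pos [ 0.599  -0.0266  0.0176] q [-0.1915  0.1577  1.8875  0.0581  0.9991  1.0854] F [-3.1286 -1.6771  2.988 ] open 0.00021096383361144226
R [[0.105, 0.262, -0.959], [0.029, -0.965, -0.26], [-0.994, -0.001, -0.109]]
shift tool [ 0.0029 -0.0014 -0.003 ] turn [ 0.1719 -6.2762  0.0532]
0.9 [ 0.6334 -0.1469  0.0315]
0.73 [ 0.5605 -0.2505  0.034 ]
0.67 [ 0.6444 -0.0132  0.0314]
```

View pics/crop9.png

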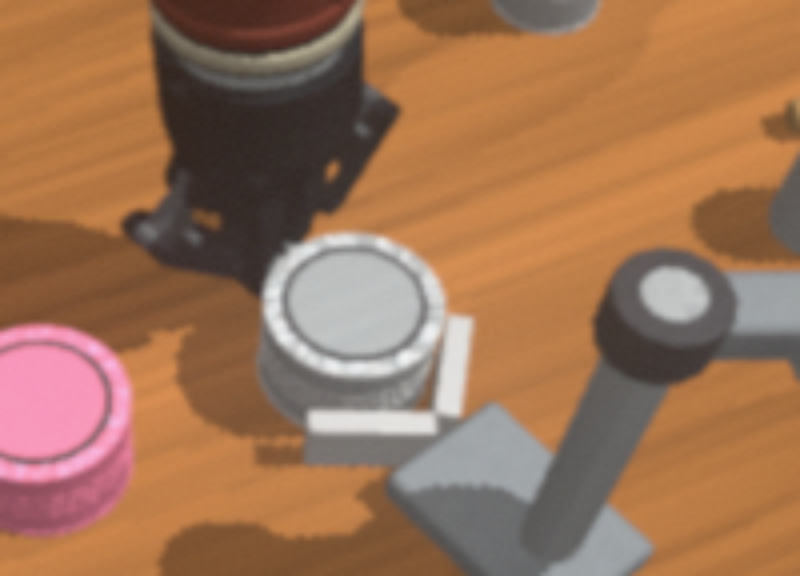

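The tin is in the mouth of the V, close to both plates. I'll push gently until the force builds up.

>>> arm_command(
  plan=[
    [[0.0003, -0.0005, -0.002, 0, 0, 0, 0], [0.0003, 0, -0.002, 0, 0, 0, 0], [0, 0, -0.002, 0, 0, 0, 0], [0, 0, 0, 0, 0, 0, 0]],
  ],
)

```text
t: 13.37
tool_pos: [0.6032, -0.0251, 0.0174]
tool_rot: [2.193, 0.293, -1.975]
contact_force: [-3.4, -0.4, 3.1]
opening: 0.0001
```

```bash
python3 - <<'E'
from h import *
np.set_printoptions(precision=4,suppress=True)
go([.6018,-.0244,.015])
for i in range(3):
  get_image('scene')
  for d in mark_of('scene','wide_tin_center'):
    P=w('scene',d['at'])
    if np.hypot(*(P[:2]-[.646,-.0125]))<.05: print(d['conf'],P)
E
```

```text
t 13.3667 pos [ 0.6032 -0.0251  0.0174] q [-0.1865  0.1691  1.8744  0.0551  1.0049  1.0919] F [-3.369  -0.447   3.1047] open 7.710213389146678e-05
R [[0.101, 0.262, -0.96], [0.028, -0.965, -0.261], [-0.995, -0.001, -0.105]]
shift tool [ 0.0023 -0.001   0.0014] turn [ 0.1877 -5.9989  0.0659]
0.64 [ 0.6442 -0.0122  0.0301]
0.7 [ 0.6464 -0.0117  0.0309]
0.62 [ 0.6465 -0.0121  0.0276]
```

>>> arm_command(
  plan=[
    [[0.0002, -0.0003, -0.002, 0, 0, 0, 0], [0, 0, -0.002, 0, 0, 0, 0], [0, 0, -0.002, 0, 0, 0, 0]],
  ],
)

```text
t: 13.92
tool_pos: [0.6033, -0.025, 0.0175]
tool_rot: [2.175, 0.294, -1.99]
contact_force: [-12.3, -2.5, 9.8]
opening: -0.0001
```

>>> arm_command(
  plan=[
    [[0.0002, 0, -0.002, 0, 0, 0, 0], [0, 0, -0.002, 0, 0, 0, 0]],
  ],
)

```text
t: 14.08
tool_pos: [0.6032, -0.025, 0.0176]
tool_rot: [2.162, 0.295, -2.002]
contact_force: [-12.8, -3.5, 9.5]
opening: 0.0002
```

Motion has stopped with 13 N of push. Backing off to check the fit.

>>> arm_command(
  plan=[
    [[0, 0, 0.006, 0, 0, 0, 0], [0, 0, 0.01, 0, 0, 0, 0], [0, 0, 0.02, 0, 0, 0, 0], [-0.01, 0, 0.03, 0, 0, 0, 0], [-0.02, 0, 0.03, 0, 0, 0, 0], [-0.03, 0, 0.03, 0, 0, 0, 0], [-0.03, 0, 0.03, 0, 0, 0, 0], [-0.03, 0, 0.03, 0, 0, 0, 0], [-0.03, 0, 0.03, 0, 0, 0, 0], [-0.03, 0, 0.03, 0, 0, 0, 0], [0, 0, 0, 0, 0, 0, 0], [0, 0, 0, 0, 0, 0, 0]],
  ],
)

```text
t: 15.08
tool_pos: [0.3512, -0.0937, 0.176]
tool_rot: [2.186, 0.285, -1.967]
contact_force: [-0.2, -0.6, -0.2]
opening: -0.0002
```

```bash
python3 - <<'E'
from h import *
np.set_printoptions(precision=4,suppress=True)
save('scene','s10.png');save('top','t10.png')
for cam in('scene','top'):
  for n in('wide_tin_center','slim_tin_center'):
    for d in mark_of(cam,n):print(cam,n,d['conf'],w(cam,d['at']))
a=cv2.imread('pics/s10.png')[220:310,265:365];b=cv2.imread('pics/t10.png')[110:200,230:330]
cv2.imwrite('pics/crop10.png',cv2.resize(np.hstack([a,b]),None,fx=4,fy=4,interpolation=cv2.INTER_CUBIC))
E
```

```text
scene wide_tin_center 0.73 [ 0.5618 -0.2526  0.0336]
scene wide_tin_center 0.65 [ 0.637  -0.1434  0.032 ]
scene wide_tin_center 0.58 [ 0.6455 -0.0134  0.0334]
scene wide_tin_center 0.56 [0.4828 0.1834 0.0373]
scene slim_tin_center 0.6 [0.4827 0.1824 0.0393]
top wide_tin_center 0.92 [ 0.6468 -0.018   0.0313]
top wide_tin_center 0.68 [ 0.6361 -0.1452  0.0301]
top wide_tin_center 0.65 [ 0.5601 -0.2511  0.0266]
top slim_tin_center 0.68 [0.4807 0.1783 0.0406]
```

View pics/crop10.png

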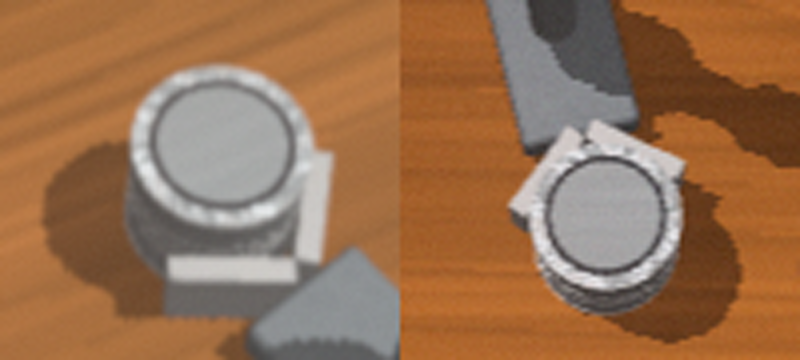

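```bash
python3 - <<'E'
from h import *
np.set_printoptions(precision=4,suppress=True)
V={'top':(.6472,-.0134,.2704),'scene':(.6454,-.0116,.2548)}
for cam,fn,seed in(('scene','s10.png',(321,256)),('top','t10.png',(281,163))):
    im=cv2.GaussianBlur(cv2.imread('pics/'+fn),(3,3),0);m=np.zeros((422,562),np.uint8)
    cv2.floodFill(im,m,seed,0,(12,)*3,(12,)*3,4|cv2.FLOODFILL_MASK_ONLY|(255<<8)|cv2.FLOODFILL_FIXED_RANGE)
    c=max(cv2.findContours(m[1:-1,1:-1],0,1)[0],key=cv2.contourArea);e=cv2.fitEllipse(c)
    P=plane(cam,e[0],.06);x,y,a=V[cam];d=P[:2]-[x,y]
    print(cam,e,P,'in opener frame mm',1e3*np.array([np.cos(a)*d[0]+np.sin(a)*d[1],-np.sin(a)*d[0]+np.cos(a)*d[1]]))
E
```

```text
scene ((320.18865966796875, 255.78860473632812), (25.75355339050293, 30.27631187438965), 101.48280334472656) [ 0.645  -0.0109  0.06  ] in opener frame mm [-0.2232  0.8248]
top ((281.0202941894531, 163.3113555908203), (23.731231689453125, 24.622314453125), 93.21845245361328) [ 0.6466 -0.0119  0.06  ] in opener frame mm [-0.17    1.6263]
```

Measured in the opener frame, the tin reads x −0.2 mm and y +0.8 to +1.6 mm. That is within error, but it could be resting on the +y face alone. I'll nudge it once from the +y side, 20° off the axis, which seats both faces.

>>> arm_command(
  plan=[
    [[0, 0, 0, 5, 0, 0, 0], [0, 0, 0, 5, 0, 0, 0], [0, 0, 0, 5, 0, 0, 0], [0, 0, 0, 5, 0, 0, 0], [0, 0, 0, 0, 0, 0, 0], [0, 0, 0, 0, 0, 0, 0]],
  ],
)

```text
t: 15.88
tool_pos: [0.3504, -0.0891, 0.1635]
tool_rot: [-2.235, 0.051, 2.08]
contact_force: [0.6, 0.8, 0.5]
opening: -0.0002
```

```bash
python3 - <<'E'
from h import *
np.set_printoptions(precision=4,suppress=True)
go([.54,-.0035,.1],-5)
E
```

```text
t 15.8833 pos [ 0.3504 -0.0891  0.1635] q [-0.5087 -0.6784  2.3023  0.0671  1.471   1.1428] F [0.6221 0.8395 0.4895] open -0.00021364545204000896
R [[0.073, -0.084, -0.994], [0.035, -0.996, 0.087], [-0.997, -0.042, -0.07]]
shift tool [ 0.0802 -0.0986 -0.1765] turn [ 0.0818 -4.0146  2.3889]
```

>>> arm_command(
  plan=[
    [[0, 0, 0, 0, 0, 2.4, 0], [0.009, -0.0115, -0.022, 0, 0, 0, 0], [0.009, -0.0115, -0.022, 0, 0, 0, 0], [0.009, -0.0115, -0.022, 0, 0, 0, 0], [0.009, -0.0115, -0.022, 0, 0, 0, 0], [0.009, -0.0115, -0.022, 0, 0, 0, 0], [0.009, -0.0115, -0.022, 0, 0, 0, 0], [0.009, -0.0115, -0.022, 0, 0, 0, 0], [0, 0, 0, 0, 0, 0, 0], [0, 0, 0, 0, 0, 0, 0]],
  ],
)

```text
t: 16.72
tool_pos: [0.5221, -0.0155, 0.1003]
tool_rot: [-2.255, 0.073, 2.127]
contact_force: [0.2, 0.5, 0.8]
opening: 0.0
```

```bash
python3 - <<'E'
from h import *
np.set_printoptions(precision=4,suppress=True)
go([.56,-.005,.017],-5)
E
```

```text
t 16.7167 pos [ 0.5221 -0.0155  0.1003] q [-0.1741 -0.1141  2.0043  0.0039  1.1928  1.4577] F [0.165  0.5154 0.7526] open 4.653737434581987e-05
R [[0.058, -0.062, -0.996], [-0.007, -0.998, 0.062], [-0.998, 0.003, -0.059]]
shift tool [ 0.0853 -0.013  -0.0323] turn [ 1.4305 -3.3652 -0.1261]
```

>>> arm_command(
  plan=[
    [[0.01, -0.004, -0.003, 1.4, 2, 0, 0], [0.011, -0.004, -0.003, 0, 0, 0, 0], [0.011, -0.004, -0.003, 0, 0, 0, 0], [0.011, 0, -0.003, 0, 0, 0, 0], [0.011, 0, -0.003, 0, 0, 0, 0], [0.011, 0, -0.003, 0, 0, 0, 0], [0.011, 0, -0.003, 0, 0, 0, 0], [0.006, 0, -0.003, 0, 0, 0, 0], [0, 0, 0, 0, 0, 0, 0], [0, 0, 0, 0, 0, 0, 0]],
  ],
)

```text
t: 17.55
tool_pos: [0.5517, -0.0069, 0.0153]
tool_rot: [-2.28, 0.093, 2.083]
contact_force: [-0.2, 0.9, 0.2]
opening: 0.0002
```

```bash
python3 - <<'E'
from h import *
np.set_printoptions(precision=4,suppress=True)
go([.599,-.0085,.017],-5)
E
```

```text
t 17.55 pos [ 0.5517 -0.0069  0.0153] q [-0.1494  0.0635  1.9941  0.0046  0.9938  1.4985] F [-0.1618  0.8694  0.1876] open 0.00020547131893596172
R [[0.09, -0.079, -0.993], [-0.01, -0.997, 0.079], [-0.996, 0.002, -0.09]]
shift tool [ 0.0026 -0.0022 -0.0473] turn [ 0.4487 -5.1774 -0.1214]
```

>>> arm_command(
  plan=[
    [[0.0002, -0.0005, -0.006, 0, 0.2, 0, 0], [0.0002, -0.0005, -0.006, 0, 0.2, 0, 0], [0.0002, 0, -0.006, 0, 0.2, 0, 0], [0.0002, 0, -0.006, 0, 0.2, 0, 0], [0.0002, 0, -0.006, 0, 0.2, 0, 0], [0.0002, 0, -0.005, 0, 0, 0, 0], [0, 0, 0, 0, 0, 0, 0]],
  ],
)

```text
t: 18.13
tool_pos: [0.5925, -0.0093, 0.0217]
tool_rot: [-2.308, 0.094, 2.055]
contact_force: [-0.6, -0.9, -0.9]
opening: 0.0002
```

>>> arm_command(
  plan=[
    [[0.0002, 0, -0.003, 0, 0, 0, 0], [0.0002, 0, -0.003, 0, 0, 0, 0], [0.0002, 0, -0.003, 0, 0, 0, 0]],
  ],
)

```text
t: 18.38
tool_pos: [0.6014, -0.0101, 0.022]
tool_rot: [-2.305, 0.094, 2.058]
contact_force: [-10.7, -1.6, 6.2]
opening: 0.0002
```

>>> arm_command(
  plan=[
    [[0, 0, -0.002, 0, 0, 0, 0], [0, 0, -0.002, 0, 0, 0, 0], [0, 0, -0.002, 0, 0, 0, 0]],
  ],
)

```text
t: 18.63
tool_pos: [0.6013, -0.0098, 0.0209]
tool_rot: [-2.285, 0.092, 2.08]
contact_force: [-7.7, 0.7, 5.1]
opening: -0.0
```

>>> arm_command(
  plan=[
    [[0, 0, 0.006, 0, 0, 0, 0], [0, 0, 0.01, 0, 0, 0, 0], [0, 0, 0.02, 0, 0, 0, 0], [-0.01, 0, 0.03, 0, 0, 0, 0], [-0.02, 0, 0.03, 0, 0, 0, 0], [-0.03, 0, 0.03, 0, 0, 0, 0], [-0.03, 0, 0.03, 0, 0, 0, 0], [-0.03, 0, 0.03, 0, 0, 0, 0], [-0.03, 0, 0.03, 0, 0, 0, 0], [0, 0, 0, 0, 0, 0, 0], [0, 0, 0, 0, 0, 0, 0]],
  ],
)

```text
t: 19.55
tool_pos: [0.3669, 0.0091, 0.1474]
tool_rot: [-2.299, 0.094, 2.067]
contact_force: [0.1, 0.1, -0.8]
opening: -0.0001
```

```bash
python3 - <<'E'
from h import *
np.set_printoptions(precision=4,suppress=True)
V={'top':(.6472,-.0134,.2704),'scene':(.6454,-.0116,.2548)}
ims=[]
for cam,fn,seed in(('scene','s11.png',(320,256)),('top','t11.png',(281,163))):
    save(cam,fn); im=cv2.GaussianBlur(cv2.imread('pics/'+fn),(3,3),0);m=np.zeros((422,562),np.uint8)
    cv2.floodFill(im,m,seed,0,(12,)*3,(12,)*3,4|cv2.FLOODFILL_MASK_ONLY|(255<<8)|cv2.FLOODFILL_FIXED_RANGE)
    c=max(cv2.findContours(m[1:-1,1:-1],0,1)[0],key=cv2.contourArea);e=cv2.fitEllipse(c)
    P=plane(cam,e[0],.06);x,y,a=V[cam];d=P[:2]-[x,y]
    print(cam,e,P,1e3*np.array([np.cos(a)*d[0]+np.sin(a)*d[1],-np.sin(a)*d[0]+np.cos(a)*d[1]]))
# predicted outlines of lid when home, and V top edges, drawn on enlarged pictures
for cam,fn,(u,v) in(('scene','s11.png',(265,220)),('top','t11.png',(230,110))):
    im=cv2.resize(cv2.imread('pics/'+fn)[v:v+90,u:u+100],None,fx=4,fy=4,interpolation=cv2.INTER_CUBIC)
    x,y,a=V[cam]; f=lambda X,Y,Z:((px(cam,[x+np.cos(a)*X-np.sin(a)*Y,y+np.sin(a)*X+np.cos(a)*Y,Z])-[u,v]+.5)*4-.5).astype(int)
    cv2.polylines(im,[np.array([f(.035*np.cos(t),.035*np.sin(t),.06) for t in np.linspace(0,6.283,60)])],True,(0,255,0),1)
    cv2.polylines(im,[np.array([f(.014,.038,.035),f(.046,0,.035),f(.014,-.038,.035)])],False,(255,0,255),1)
    ims.append(im)
cv2.imwrite('pics/crop11.png',np.hstack(ims))
E
```

```text
scene ((320.2252502441406, 255.83050537109375), (25.76759910583496, 30.21949005126953), 100.43321228027344) [ 0.6451 -0.0108  0.06  ] [-0.1317  0.8195]
top ((281.0539855957031, 163.1573486328125), (23.947166442871094, 24.517520904541016), 86.91468811035156) [ 0.6469 -0.0119  0.06  ] [0.1018 1.4892]
```

View pics/crop11.png

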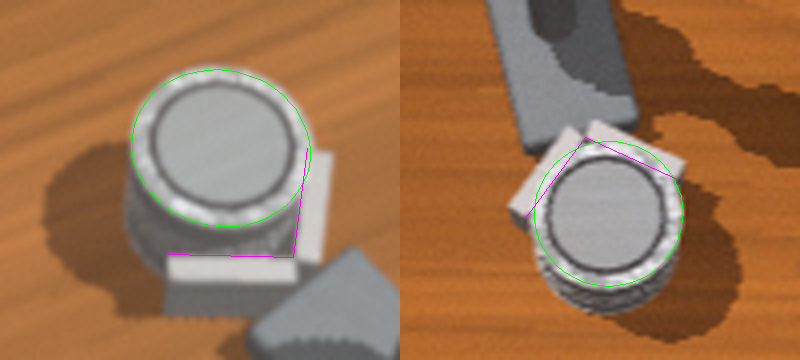

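The overlay of the predicted home outline matches the lid in both views. The nudge from the other direction moved the tin by less than 0.3 mm, so it is seated. The arm is clear of everything, so I'm handing in.

```bash
python3 -c "
from station import *
print(ctrl.get_obs()['t'],finish_job())"
```

```text
the job is handed in; nothing more can be done
19.65 None
```

The silver wide tin is in the V of the opener, upright and released, and the job is handed in at 19.65 s.

**How it went:** I gripped the tin lightly and slid it along the counter onto the V's axis, to about 35 mm short of home. Then I let go and pushed it home with the closed fingertips held low. The first push was along the axis and stopped at about 13 N. A second push, 20° off the axis from the +y side, stopped at about 11 N.

**Last checks:**
- **Seating:** the second push moved the tin by less than 0.3 mm. Both pushes stopped with the fingertips about 44.6 mm from my estimate of the home point.
- **Position:** the lid centre reads within 0.2 mm of home along the V. It reads 0.8 mm (scene camera) and 1.5 mm (top camera) to the +y side. I take that as calibration and fit error, because the off-axis push did not shift it.
- **Other things:** the slim tin and the pink and brown look-alikes read within about 4 mm of their first readings, which is the detector's accuracy; I did not touch them. The arm stands clear of everything.
- **During the slide:** the gripper briefly pitched about 2.5° and rose about 1 mm with the tin in its grip. I corrected this at once, and the tool still read about 5 N upward from the counter, so I don't think the tin lifted.

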